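Make up the date-marking caddy and the potato caddy

ROBOT

A 6-joint arm with a two-finger parallel gripper is mounted at the origin on a cart in front of the work surface, level with it; the furniture and walls round the work are solid. World frame = base frame: x ahead of the robot, y to its left, z up, the work surface at z = 0. Lengths are in m, angles in rad, forces in N, time in s.
With the tool pointing down it reaches from about 0.225 to 0.875 m from the base axis. Payload 3.4 kg.
Tool frame: the origin (TCP) lies midway between the tips of the shut fingers; the grasp point (between the pads) lies 19 mm behind it; z points along the fingers, y is the line along which they close (so a half turn about z gives the same grasp; the last joint's range is limited). The gripper opens to 85 mm and grips with 20 to 120 N. Pads are 22 mm wide; open, the fingers measure 114 mm over their backs; the gripper's body (76 mm by 85 mm) begins 54 mm behind the grasp point. The pads swing forward as they close: fully open they stand 13 mm farther back than shut.
Start: joints at [1.125, 0.276, 1.505, -0, 1.361, -0.121], TCP at [0.184, 0.545, 0.231] pointing down, gripper open.
Joint ranges: [-2.89, 2.89], [-0.75, 2.08], [0.22, 2.7], [-1.18, 4.32], [0.11, 2.71], [-2.7, 2.7]. Speed limits (rad/s): [2.57, 2.57, 3.14, 3.14, 3.14, 3.14].

INTERFACE

Orientations are given as a unit quaternion [w, x, y, z].
In Python, from rig import * gives the robot as it stands.
- The arm moves only by the tool apply_moves, never from a script. Its argument "steps" is one flat list of numbers, 4 for each row, row after row: the shift along the world's x, y, z in cm, then the turn about the world's z in degrees. A call has 1 to 8 rows; each row is the pose to reach, as a shift and turn from the pose commanded when the call began; what a row does not reach only later rows make up. A row lasts 1/12 s, in which the tool goes at most 41.7 mm and 7.16 degrees, less where a joint would pass 70% of its speed; a pose out of reach is approached as far as the arm can. A call with a gripper value outside its range is refused whole. "jaw" is the closure in counts, from 0 (fully open) to 255 (shut), set as the call begins (left out, the last holds). The fingers move at their own pace and stop on an object; "newtons" is the grip in N (left out, the last holds). Time passes only in rows, so rows that repeat a pose let the fingers close. It gives the time, the measured TCP pose, the force, the opening and the grip force at its end, in the units of the state.
- get_state(): the state, without advancing time (a new reading comes with each control period).
- get_image(name): name is "side" or "top" or "wrist"; returns the picture (400x640x3 uint8, red, green, blue); there is no depth.
- calibration(name): a dict with "fx", "fy", "cx", "cy" (pixels), "xyz" and "rotation" of the camera in the world. Camera axes: x right, y up, looking along -z (the intrinsics and any distortion apply to the point x, -y, -z); pixel columns grow to the right and rows downward; lengths in m; the calibration is good to about 2 mm. The wrist camera is an equidistant fisheye: a pixel r from the principal point sees the ray r / f radians off the axis. A picture is of the moment at which its call begins: read the wrist's pose just before it. calibration takes no time and is no camera call; for the wrist camera it gives the pose at the moment of the call.
- sign_off(): hands the job in; it is judged then, once.
The state is a dict: "clock": time; "qpos": joint angles; "qd": joint speeds; "effort": joint torques, N m; "position": TCP position; "ee_rot": TCP orientation; "contact_force": force on the tool from outside, world axes, zero at the start; "moment": the same for the moment, N m; "width": finger opening in m; "gripper_force": force on a finger pad.
Only numpy, scipy, OpenCV 4.12 (cv2) and the standard library are available. Lean on these libraries where they do the work, as an engineer would, in place of code of your own. Each camera call takes 0.05 s, during which the arm holds its last target. There are 200 camera calls.

TASK

Make up the two station caddies from the stock along the front of the table. The date-marking caddy, the one with the upright post, gets the label roll, set down over the post, and the marker pen, laid across its pair of cradles; the potato caddy, the one with two round holders, gets the peeler, its handle laid across both its cradles, the spice jar, standing in the tall narrow sleeve, and the stack of paper cups, standing in the low wide ring. Leave the steel shaker and the salt jar standing where they are.

Things in the scene. Friction and masses are not known exactly. Their poses are not given: they have to be found in the camera images.
- roll_mid (a point): Centre (half-way up, 25 mm above its underside) of a roll of blank white labels standing on end, like a short white paper tube: outer diameter 60 mm, height 50 mm, open core 39 mm wide through it along its z axis. Weighs about 90 g.
- marker_mid (a point): Middle (8 mm above its underside) of a marker pen lying on its side, white barrel with a black cap: 135 mm long along its y axis, 16 to 17 mm thick. About 20 g. The middle is also its balance point; lying either way round is the same.
- peeler_grip (a point): Middle of the handle, 8.5 mm up, of a hand peeler lying flat: black handle 105 mm long (52 mm either side of this point along x), 24 mm wide (y), 17 mm high; the thin metal blade end, 14 mm wide, 6 mm high, runs on from it 65 mm to +x. 170 mm long in all. About 70 g, balanced within 20 mm of this point. May lie either way round in the cradles.
- jar_mid (a point): Centre (53 mm above its underside) of a round spice jar standing upright, clear with a label and a green cap: diameter 46 mm, height 106 mm. About 110 g.
- cups_mid (a point): Centre (25.5 mm above its underside) of a short stack of nested white paper portion cups, standing mouth up: 54 mm wide at the rims, narrower below, height 51 mm. About 30 g.
- label_caddy: Date-marking caddy, fixed steel tray, 155 mm (x) by 190 mm (y), rim 11 mm, wire bails 35 mm high at the y ends. Origin: centre of underside. Grey post at x=+38, y=0 mm: 22 mm thick, top 45 mm up, on a foot 5 mm up where the roll rests. Two black cradles at x=-42, y=-32 and +32 mm, 6 mm thick: slots 40 mm wide, floor 24, horns 41 mm up; a tool lies over both, along y; fingers fit between.
- potato_caddy: Potato caddy, fixed steel tray, 155 mm (x) by 210 mm (y), rim 11 mm, wire bails 35 mm high at the y ends. Origin: centre of underside; floor 3 mm up, where jar and cups rest. Tall sleeve at x=+38, y=+50 mm: 62 mm wide inside, 68 outside, top 48 mm up. Low ring at x=+38, y=-50 mm: 70 mm inside, 76 outside, top 21 mm up. Two cradles as on the other caddy: x=-42, y=-32 and +32 mm, floor 24 mm up.
- shaker_mid (a point): Bystander: middle (50 mm up) of the body of the steel dredge shaker with a loop handle, 69 mm wide, 105 mm high, standing loose at the left rear. It stays where it is.
- salt_mid (a point): Bystander: middle (39 mm up) of the clear jar of salt with a flat tan lid, 72 mm wide, 78 mm high, standing loose on the left. It stays where it is.

How it is judged:
At the end, for the whole second after the job is handed in: Roll upright round the post, down on its foot; marker (middle to 30 mm) and peeler (handle middle to 22 mm) across the right cradles, aligned to 0.35 rad; jar in tall sleeve, cups in low ring, upright to 0.12 rad, to 12 and 16 mm. Shaker and salt jar upright. All released and at rest (x of roll_mid in the frame of label_caddy between 0.027 and 0.049 m and y of roll_mid in the frame of label_caddy between -0.011 and 0.011 m and z of roll_mid in the frame of label_caddy between 0.024 and 0.036 m and angle between each of roll_mid, jar_mid, cups_mid's own z axis and vertical below 0.12 rad and x of marker_mid in the frame of label_caddy between -0.058 and -0.026 m and y of marker_mid in the frame of label_caddy between -0.03 and 0.03 m and z of marker_mid in the frame of label_caddy between 0.026 and 0.038 m and angle between the y axis of marker_mid and the y axis of label_caddy, either way round below 0.35 rad and x of peeler_grip in the frame of potato_caddy between -0.054 and -0.03 m and y of peeler_grip in the frame of potato_caddy between -0.022 and 0.022 m and z of peeler_grip in the frame of potato_caddy between 0.0265 and 0.0385 m and angle between the x axis of peeler_grip and the y axis of potato_caddy, either way round below 0.35 rad and x of jar_mid in the frame of potato_caddy between 0.026 and 0.05 m and y of jar_mid in the frame of potato_caddy between 0.038 and 0.062 m and z of jar_mid in the frame of potato_caddy between 0.05 and 0.062 m and x of cups_mid in the frame of potato_caddy between 0.022 and 0.054 m and y of cups_mid in the frame of potato_caddy between -0.066 and -0.034 m and z of cups_mid in the frame of potato_caddy between 0.0225 and 0.0345 m and angle between each of shaker_mid, salt_mid's own z axis and vertical below 0.15 rad and linear speed of each of label_roll, marker, peeler, spice_jar, cups below 0.02 m/s); the robot touches nothing.
It fails at once if the steel shaker or the salt jar is shifted by more than 30 mm (distance of any of shaker_mid, salt_mid from where it was at the start of the episode above 0.03 m).
It also fails if it takes over 104 s, if anything falls off the work surface, if the arm or the gripper's body presses on something with over 40 N, if the wrist force passes 120 N, or if a joint passes its speed limit or range.

## Working session

There is one attempt and no reset: what is moved stays moved. The work goes in short steps, Python scripts to look and compute and a tool call to move; the robot and the scene stay as the last step left them, time stands still between calls to the robot, and variables do not carry over. Pictures are saved under pics/ and viewed, at most 14 in all, crops included, and the job is handed in when it is done.

Besides the shell and the picture viewer there is one more tool, called after "Emit:" as name(argument=value, ...) on one line, values as JSON. apply_moves: Moves the arm, as the interface text tells. Its arguments: {"type":"object","properties":{"steps":{"type":"array","items":{"type":"number"}},"jaw":{"type":"number"},"newtons":{"type":"number"}},"required":["steps"]}

```bash
mkdir -p pics; ls; python3 - <<'E'
from rig import *
import cv2,json
s=get_state();print({k:s[k] for k in('clock','position','ee_rot','width')})
for n in('top','side','wrist'):
    c=calibration(n);print(n,c)
    im=get_image(n);cv2.imwrite(f'pics/{n}0.png',im[:,:,::-1])
E
```

```text
pics
{'clock': 0.0, 'position': array([0.18326707, 0.54443609, 0.23041636]), 'ee_rot': array([-2.60621329e-04,  1.61689566e-01,  9.86841216e-01, -9.11516461e-04]), 'width': 0.08540977515064532}
top {'fx': 459.63733113503537, 'fy': 459.63733113503537, 'cx': 320.7067795377704, 'cy': 200.8524180416039, 'xyz': array([0.32954291, 0.0925027 , 1.27362107]), 'rotation': array([-0.69511362, -0.06318669,  0.06810738,  0.71287157])}
side {'fx': 437.02211868638284, 'fy': 437.02211868638284, 'cx': 319.36446426511844, 'cy': 200.9607614221381, 'xyz': array([0.34505769, 1.04995577, 0.45751986]), 'rotation': array([-0.08497608, -0.05207271,  0.56570127,  0.81856555])}
wrist {'fx': 309.70691628693146, 'fy': 309.70691628693146, 'cx': 314.51815608594086, 'cy': 199.98619880132065, 'xyz': array([0.11115147, 0.56893682, 0.37246908]), 'rotation': array([ 0.80337825, -0.11942553, -0.08519769,  0.57711548])}
```

View pics/top0.png

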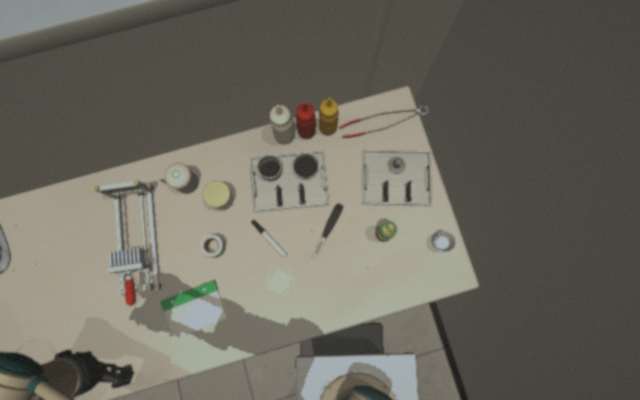

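View pics/side0.png

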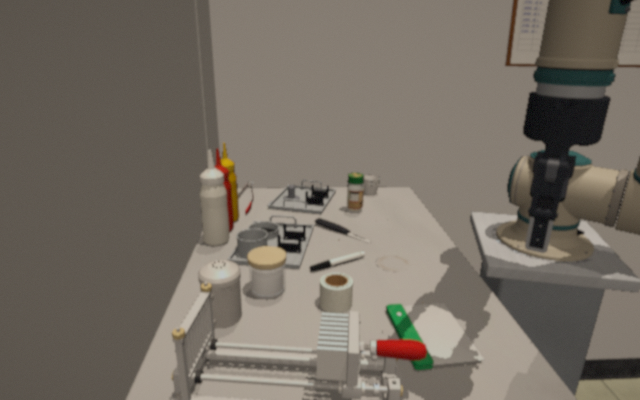

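```bash
cat > h.py <<'E'
from rig import *
import numpy as np, cv2
from scipy.spatial.transform import Rotation as R
def RT(c): q=c['rotation']; return R.from_quat([q[1],q[2],q[3],q[0]]).as_matrix()
def ray(n,u,v,c=None):
    c=c or calibration(n); x=(u-c['cx'])/c['fx']; y=(v-c['cy'])/c['fy']
    if n=='wrist':
        r=np.hypot(x,y)+1e-12; d=np.array([np.sin(r)*x/r,-np.sin(r)*y/r,-np.cos(r)])
    else: d=np.array([x,-y,-1.])
    return c['xyz'],RT(c)@d
def at(n,u,v,z,c=None):
    o,d=ray(n,u,v,c); return o+d*(z-o[2])/d[2]
def proj(n,p,c=None):
    c=c or calibration(n); q=RT(c).T@(np.asarray(p)-c['xyz']); x,y,z=q[0],-q[1],-q[2]
    if n=='wrist':
        t=np.arctan2(np.hypot(x,y),z)/np.hypot(x,y); return c['cx']+c['fx']*x*t,c['cy']+c['fy']*y*t
    return c['cx']+c['fx']*x/z,c['cy']+c['fy']*y/z
E
python3 - <<'E'
from h import *
im=cv2.imread('pics/top0.png')
c=cv2.resize(im[135:275,190:470],None,fx=2.85,fy=2.85,interpolation=cv2.INTER_CUBIC)
cv2.imwrite('pics/topc.png',cv2.convertScaleAbs(c,alpha=1.5))
for n,u,v,z in [('roll',212,243,.05),('jar',389,230,.106),('cups',443,240,.051),('marker',269,238,.008),('peel',330,220,.0085),('pcad',289,181,.011),('lcad',396,178,.011),('salt',217,194,.078),('shk',179,177,.1)]:
    print(n,at('top',u,v,z).round(3))
print(proj('top',[0,0,0]))
E
```

```text
roll [0.453 0.373 0.05 ]
jar [ 0.469 -0.091  0.106]
cups [ 0.445 -0.242  0.051]
marker [0.467 0.226 0.008]
peel [0.513 0.056 0.008]
pcad [0.626 0.168 0.011]
lcad [ 0.627 -0.134  0.011]
salt [0.58  0.356 0.078]
shk [0.623 0.451 0.1  ]
(np.float64(357.37790161933503), np.float64(415.7269181341676))
```

View pics/topc.png

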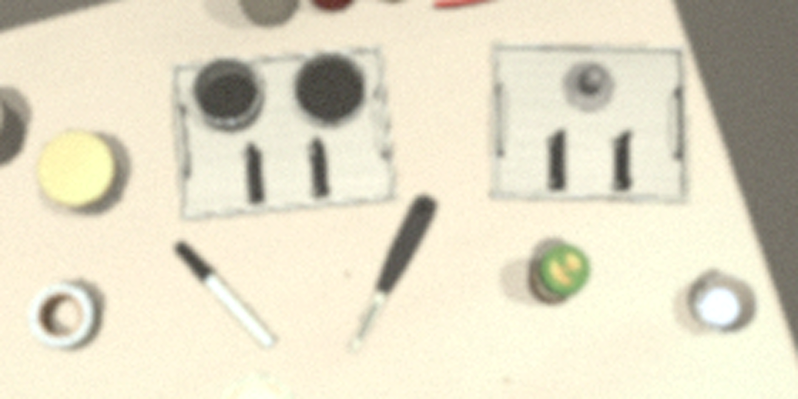

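```bash
python3 - <<'E'
from h import *
im=cv2.imread('pics/top0.png')
P=lambda a,b,z: at('top',190+(a+.5)/2.85-.5,135+(b+.5)/2.85-.5,z)[:2]
for nm,cs in [('pot',[(175,66),(381,49),(395,198),(183,217)]),('lab',[(493,45),(683,50),(685,201),(490,197)])]:
    q=np.array([P(a,b,.011) for a,b in cs]); c=q.mean(0)
    ydir=(q[0]-q[1]+q[3]-q[2])/2; xdir=(q[0]-q[3]+q[1]-q[2])/2
    print(nm,c.round(4),'W',np.linalg.norm(ydir).round(3),'D',np.linalg.norm(xdir).round(3),'yaw y',np.degrees(np.arctan2(-ydir[0],ydir[1])).round(1),'x',np.degrees(np.arctan2(xdir[1],xdir[0])).round(1))
print('post',P(590,76,.045),'foot/sleeve',P(228,88,.048),'ring',P(330,90,.021))
print('roll',P(64,314,.05),'cups',P(719,302,.051))
h=cv2.cvtColor(im,cv2.COLOR_BGR2HSV); g=cv2.cvtColor(im,cv2.COLOR_BGR2GRAY)
def comps(m,z,box):
    mm=np.zeros_like(m);x0,y0,x1,y1=box;mm[y0:y1,x0:x1]=m[y0:y1,x0:x1]
    for c in cv2.findContours(mm,cv2.RETR_EXTERNAL,cv2.CHAIN_APPROX_NONE)[0]:
        if len(c)<10: continue
        (u,v),(w,hh),a=cv2.minAreaRect(c); bp=cv2.boxPoints(((u,v),(w+1,hh+1),a)); B=np.array([at('top',*p,z)[:2] for p in bp])
        e1,e2=B[1]-B[0],B[2]-B[1]; l=max(e1,e2,key=np.linalg.norm)
        print((round(u),round(v)),at('top',u,v,z)[:2].round(4),np.linalg.norm(e1).round(3),np.linalg.norm(e2).round(3),'ang',np.degrees(np.arctan2(l[1],l[0])).round(1))
dark=((g<75)*255).astype('uint8')
print('handle');comps(dark,.0125,(312,198,350,245))
print('cap');comps(dark,.008,(245,215,270,240))
print('cradles');comps(dark,.041,(268,180,305,210));comps(dark,.041,(375,175,420,210))
grn=((h[...,0]>35)&(h[...,0]<85)&(h[...,1]>90)).astype('uint8')*255
print('jar');comps(grn,.106,(370,215,405,245))
print('marker ends',P(179,244,.008),P(272,344,.008)); print('peel',P(427,199,.01),P(384,290,.008),P(355,347,.004))
print('salt',P(76,168,.078))
for n in [(305,105),(330,100),(283,110)]: print('bottle top',at('top',*n,.18))
E
```

```text
pot [0.6264 0.1679] W 0.207 D 0.153 yaw y 3.6 x 3.3
lab [ 0.6284 -0.1334] W 0.191 D 0.154 yaw y -2.8 x -3.4
post [ 0.66653802 -0.13210923] foot/sleeve [0.66226872 0.21879936] ring [0.66510423 0.12101555]
roll [0.44779352 0.37254216] cups [ 0.44348161 -0.23946911]
handle
(332, 220) [0.5114 0.051 ] 0.099 0.02 ang -27.9
cap
(257, 226) [0.501  0.2589] 0.011 0.039 ang -136.0
cradles
(279, 196) [0.5778 0.1949] 0.012 0.053 ang -175.9
(302, 194) [0.5831 0.1329] 0.011 0.05 ang 178.9
(408, 192) [ 0.5813 -0.158 ] 0.014 0.05 ang -179.8
(386, 191) [ 0.5844 -0.0974] 0.053 0.011 ang -2.9
jar
(387, 232) [ 0.4631 -0.0846] 0.023 0.039 ang -104.6
(385, 224) [ 0.4839 -0.0826] 0.015 0.018 ang -110.2
marker ends [0.517277   0.27144762] [0.41796414 0.18196198]
peel [0.55545937 0.02837292] [0.46730097 0.07291124] [0.41333734 0.10230023]
salt [0.58070403 0.35742483]
bottle top [0.78181206 0.11545777 0.18      ]
bottle top [0.79368499 0.05208578 0.18      ]
bottle top [0.76981642 0.17099124 0.18      ]
```

Emit:
apply_moves(steps=[26.5, -17.2, 0, 0, 26.5, -17.2, 0, 0, 26.5, -17.2, 0, 0, 26.5, -17.2, 0, 0, 26.5, -17.2, 0, 0, 26.5, -17.2, -4, 0, 26.5, -17.2, -8, 0, 26.5, -17.2, -8, 0], jaw=0, newtons=30)

```text
clock: 0.82
position: [0.4439, 0.3765, 0.1594]
ee_rot: [0.001, 0.162, 0.987, 0.001]
contact_force: [-1.2, 0.7, 0.2]
width: 0.0854
gripper_force: 0.0
```

Emit:
apply_moves(steps=[0, 0, 0, 0, 0, 0, 0, 0])

```text
clock: 0.98
position: [0.4415, 0.3757, 0.1569]
ee_rot: [-0.002, 0.163, 0.987, -0.002]
contact_force: [-0.3, 1.6, 0.3]
width: 0.0856
gripper_force: 0.0
```

```bash
python3 - <<'E'
from h import *
s=get_state();print(s['clock'],s['position'],s['ee_rot'],s['qpos'].round(2))
c=calibration('wrist');im=get_image('wrist')[:,:,::-1].copy()
for p in [(.4478,.3725,.05),(.4676,.2267,.016),(.5114,.051,.017),(.58,.357,.078)]:
    u,v=proj('wrist',p,c);print(p,round(u),round(v));cv2.drawMarker(im,(int(u),int(v)),(0,0,255),0,10)
cv2.imwrite('pics/w1.png',im)
E
```

```text
0.9833 [0.44148038 0.37566878 0.15692124] [-0.00199602  0.16323312  0.98658411 -0.00166282] [ 0.58  0.34  1.61  0.    1.2  -0.66]
(0.4478, 0.3725, 0.05) 314 209
(0.4676, 0.2267, 0.016) 193 256
(0.5114, 0.051, 0.017) 108 312
(0.58, 0.357, 0.078) 343 347
```

View pics/w1.png

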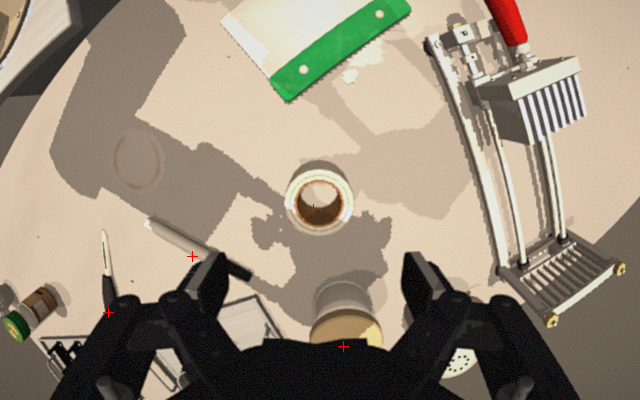

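Emit:
apply_moves(steps=[0, 0, 0, 0, 0, 0, 0, 0, 0, 0, 0, 0])

```text
clock: 1.28
position: [0.4411, 0.3787, 0.1606]
ee_rot: [0.001, 0.161, 0.987, 0.001]
contact_force: [0.0, 0.1, -0.3]
width: 0.0856
gripper_force: 0.0
```

```bash
cat >> h.py <<'E'
def circ(im,u,v,R0,R1,dirn=0):
    # strongest radial edge circle by rays then fit ellipse
    g=cv2.GaussianBlur(cv2.cvtColor(im,cv2.COLOR_BGR2GRAY),(5,5),0).astype(float); pts=[]
    for t in np.linspace(0,2*np.pi,72,endpoint=False):
        r=np.arange(R0,R1,.5); uu=u+r*np.cos(t); vv=v+r*np.sin(t)
        p=cv2.remap(g.astype('float32'),uu.astype('float32')[None],vv.astype('float32')[None],1)[0]
        d=np.gradient(p); k=np.argmax(np.abs(d) if dirn==0 else d*dirn); pts.append((uu[k],vv[k]))
    return cv2.fitEllipseAMS(np.array(pts,'float32'))
E
python3 - <<'E'
from h import *
s=get_state();print(s['clock'],s['position'],s['qd'].round(3))
c=calibration('wrist');im=get_image('wrist')[:,:,::-1].copy();cv2.imwrite('pics/w2.png',im)
a=im.astype(int)
print('xyz',c['xyz'])
e=circ(im,319,201,25,45);print(e,at('wrist',*e[0],.05,c))
e=circ(im,319,203,14,29);print(e,at('wrist',*e[0],.05,c))
for p in [(148,220),(251,275)]: print(at('wrist',*p,.008,c))
t=cv2.imread('pics/top0.png')
e=circ(t,212,245,8,15);print(e,at('top',*e[0],.05))
e=circ(t,442,241,7,14);print(e,at('top',*e[0],.051))
s=cv2.imread('pics/side0.png');print('side roll rim', at('side',336,287,.05))
E
```

```text
1.2833 [0.44112557 0.37870066 0.16059544] [-0.001  0.002  0.003 -0.001  0.    -0.001]
xyz [0.36857781 0.40254752 0.30240923]
((320.0904846191406, 199.46092224121094), (54.30866622924805, 67.74789428710938), 133.92068481445312) [0.4428354  0.38341241 0.05      ]
((314.6313171386719, 202.05160522460938), (45.58852005004883, 47.08444595336914), 186.1697540283203) [0.44354616 0.37827076 0.05      ]
[0.41655083 0.18948911 0.008     ]
[0.514191   0.28006858 0.008     ]
((213.23509216308594, 245.4460906982422), (17.048667907714844, 20.66713523864746), 3.599557638168335) [0.44613734 0.36958526 0.05      ]
((442.5119323730469, 238.43801879882812), (17.380586624145508, 21.01506996154785), 105.43256378173828) [ 0.4493202  -0.24139216  0.051     ]
side roll rim [0.4421995 0.4012036 0.05     ]
```

Emit:
apply_moves(steps=[0.3, 0.2, -3, 0, 0.3, 0.2, -6, 0, 0.3, 0.2, -9, 0, 0.3, 0.2, -12, 0, 0.3, 0.2, -14, 0, 0.3, 0.2, -15, 0, 0.3, 0.2, -15, 0, 0.3, 0.2, -15, 0])

```text
clock: 2.0
position: [0.4448, 0.3801, 0.0098]
ee_rot: [0.0, 0.161, 0.987, 0.0]
contact_force: [0.4, -0.0, 0.7]
width: 0.0853
gripper_force: 0.0
```

Emit:
apply_moves(steps=[0, 0, 0, 0, 0, 0, 0, 0, 0, 0, 0, 0, 0, 0, 0, 0, 0, 0, 0, 0, 0, 0, 0, 0], jaw=255, newtons=25)

```text
clock: 2.5
position: [0.4456, 0.3803, 0.0113]
ee_rot: [0.001, 0.162, 0.987, 0.001]
contact_force: [-1.0, 0.1, 7.0]
width: 0.0602
gripper_force: 26.9
```

Emit:
apply_moves(steps=[0, 0, 4, 0, 0, 0, 8, 0, 0, 0, 11, 0, 1.5, -3.5, 12, 0, 3, -7, 12, 0, 4.5, -10.5, 12, 0, 6, -14, 12, 0, 7.5, -17.5, 12, 0])

```text
clock: 3.17
position: [0.52, 0.203, 0.1302]
ee_rot: [0.001, 0.161, 0.987, 0.0]
contact_force: [0.4, 0.7, -0.6]
width: 0.0603
gripper_force: 28.2
```

Emit:
apply_moves(steps=[1.5, -3.5, 0, 0, 3, -7, 0, 0, 4.5, -10.5, 0, 0, 6, -14, 0, 0, 7.5, -17.5, 0, 0, 9, -21, 0, 0, 10.5, -24.5, 0, 0, 12, -28, 0, 0])

```text
clock: 3.83
position: [0.64, -0.0775, 0.1299]
ee_rot: [0.001, 0.162, 0.987, 0.0]
contact_force: [0.2, 1.4, 0.2]
width: 0.06
gripper_force: 28.2
```

Emit:
apply_moves(steps=[0.5, -3, 0, 0, 0.5, -3, 0, 0, 0.5, -3, 0, 0, 0.5, -3, 0, 0])

```text
clock: 4.17
position: [0.6441, -0.1052, 0.1293]
ee_rot: [-0.0, 0.162, 0.987, 0.0]
contact_force: [-0.2, -0.4, -0.8]
width: 0.0605
gripper_force: 28.2
```

```bash
python3 - <<'E'
from h import *
s=get_state();print(s['clock'],s['position'],s['ee_rot'].round(3),s['width'],s['qpos'].round(2))
c=calibration('wrist');im=get_image('wrist')[:,:,::-1].copy();cv2.imwrite('pics/w3raw.png',im)
for p in [(.6664,-.134,.045),(.469,-.087,.106),(.4435,-.24,.051),(.5114,.051,.017),(.58,-.128,.041),(.6264,.1679,.0)]:
    u,v=proj('wrist',p,c);print(p,round(u),round(v));cv2.drawMarker(im,(int(u),int(v)),(0,0,255),0,10)
cv2.imwrite('pics/w3.png',im)
E
```

```text
4.1667 [ 0.64408987 -0.10521109  0.12934856] [-0.     0.162  0.987  0.   ] 0.06046159119650167 [-0.27  0.46  1.48  0.    1.2  -1.51]
(0.6664, -0.134, 0.045) 289 245
(0.469, -0.087, 0.106) 245 -50
(0.4435, -0.24, 0.051) 88 45
(0.5114, 0.051, 0.017) 437 3
(0.58, -0.128, 0.041) 258 140
(0.6264, 0.1679, 0.0) 551 101
```

View pics/w3.png

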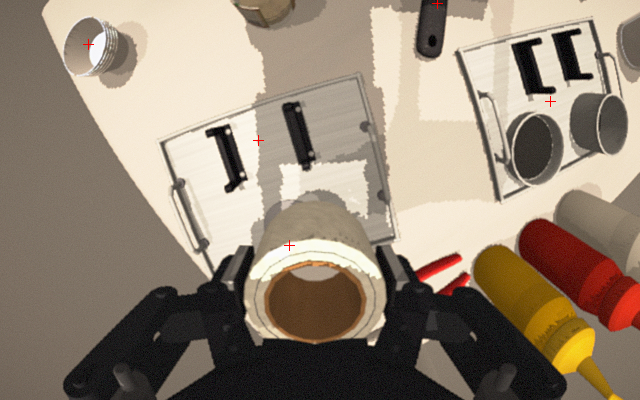

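```bash
cat > c3.py <<'E'
from h import *
c=calibration('wrist')
def Q(p,z): return at('wrist',*p,z,c)[:2]
def solve(pts,z=None):
    # pts: list of (pixel,(lx,ly),z): rigid fit
    A=np.array([Q(p,z) for p,l,z in pts]);L=np.array([l for p,l,z in pts])/1000.
    a,l=A-A.mean(0),L-L.mean(0); t=np.arctan2((l[:,0]*a[:,1]-l[:,1]*a[:,0]).sum(),(l*a).sum())
    M=np.array([[np.cos(t),-np.sin(t)],[np.sin(t),np.cos(t)]]); o=A.mean(0)-M@L.mean(0)
    print('origin',o.round(4),'yaw',np.degrees(t).round(2),'res mm',((A-L@M.T-o)*1000).round(1).tolist());return o,M
E
python3 - <<'E'
from c3 import *
o,M=solve([((161,141),(-77,-95),.011),((360,74),(-77,95),.011),((396,240),(77,95),.011),((226,159),(-42,-32),.035),((299,135),(-42,32),.035)])
print('post',o+M@[.038,0],'cr',o+M@[-.042,0])
o,M=solve([((458,52),(-77,-105),.011),((590,19),(-77,105),.011),((503,200),(77,-105),.011),((535,143),(38,-50),.021),((599,122),(38,50),.048)])
print('sleeve',o+M@[.038,.05],'ring',o+M@[.038,-.05],'cr',o+M@[-.042,0])
print('cups',Q((89,46),.051))
s=get_state();e=(315,302);print('roll held top',Q(e,.129+.04),s['position'])
E
```

```text
origin [ 0.6281 -0.1319] yaw -3.1 res mm [[2.6, 2.6], [-1.0, -1.8], [-1.5, -3.8], [0.8, 3.0], [-0.8, 0.0]]
post [ 0.66600345 -0.13397458] cr [ 0.58612035 -0.12965136]
origin [0.6215 0.1627] yaw 4.15 res mm [[5.2, 6.5], [5.0, 1.4], [1.4, 11.0], [-5.6, 2.1], [-6.0, -21.0]]
sleeve [0.65572974 0.21529149] ring [0.66297384 0.11555422] cr [0.57956197 0.15962757]
cups [ 0.44503027 -0.23893474]
roll held top [ 0.64168144 -0.10361656] [ 0.64399197 -0.10451551  0.12940048]
```

Emit:
apply_moves(steps=[2.3, -2.9, 0, 0, 2.3, -2.9, 0, 0, 2.3, -2.9, -2, 0, 2.3, -2.9, -4, 0, 2.3, -2.9, -6, 0, 2.3, -2.9, -8, 0, 2.3, -2.9, -9.5, 0, 2.3, -2.9, -10.5, 0])

```text
clock: 4.88
position: [0.6665, -0.1326, 0.0226]
ee_rot: [-0.001, 0.161, 0.987, 0.0]
contact_force: [-0.6, -0.9, -0.3]
width: 0.0603
gripper_force: 28.2
```

Emit:
apply_moves(steps=[0, 0, -0.3, 0, 0, 0, -0.6, 0, 0, 0, -0.8, 0, 0, 0, -0.8, 0])

```text
clock: 5.22
position: [0.6681, -0.1344, 0.0169]
ee_rot: [0.001, 0.162, 0.987, -0.0]
contact_force: [-0.3, -0.4, -1.0]
width: 0.0607
gripper_force: 28.2
```

Emit:
apply_moves(steps=[0, 0, 0, 0, 0, 0, 0, 0, 0, 0, 0, 0], jaw=30)

```text
clock: 5.47
position: [0.6681, -0.1348, 0.0171]
ee_rot: [0.001, 0.162, 0.987, -0.0]
contact_force: [-0.3, 0.1, -0.7]
width: 0.0754
gripper_force: 0.0
```

Emit:
apply_moves(steps=[0, 0, 2, 0, 0, 0, 5, 0, 0, 0, 9, 0, 0, 0, 13, 0, -3, 1, 16, 0, -6.5, 2, 17, 0, -10, 3, 17, 0, -13.5, 4, 17, 0])

```text
clock: 6.13
position: [0.5319, -0.0945, 0.1881]
ee_rot: [0.002, 0.162, 0.987, -0.0]
contact_force: [-0.4, -0.3, 0.1]
width: 0.0755
gripper_force: 0.0
```

Emit:
apply_moves(steps=[-3, 0.3, 0, 0, -6, 0.7, 0, 0, -6, 0.7, 0, 0, -6, 0.7, 0, 0, -6, 0.7, 0, 0], jaw=0)

```text
clock: 6.55
position: [0.4736, -0.0879, 0.1871]
ee_rot: [0.002, 0.162, 0.987, -0.0]
contact_force: [0.1, -0.2, 0.2]
width: 0.0854
gripper_force: 0.0
```

```bash
python3 - <<'E'
from h import *
s=get_state();print(s['clock'],s['position'],s['ee_rot'].round(3),s['width'])
c=calibration('wrist');im=get_image('wrist')[:,:,::-1].copy();cv2.imwrite('pics/w4raw.png',im)
for p in [(.666,-.134,.055),(.469,-.087,.106),(.445,-.239,.051),(.5114,.051,.017),(.586,-.1297,.041),(.6613,.2201,.048),(.4654,.2348,.016)]:
    u,v=proj('wrist',p,c);print(p,round(u),round(v));cv2.drawMarker(im,(int(u),int(v)),(0,0,255),0,10)
cv2.imwrite('pics/w4.png',im)
E
```

```text
6.55 [ 0.47358714 -0.08791274  0.18713271] [ 0.002  0.162  0.987 -0.   ] 0.08540457974819378
(0.666, -0.134, 0.055) 329 351
(0.469, -0.087, 0.106) 314 205
(0.445, -0.239, 0.051) 167 212
(0.5114, 0.051, 0.017) 446 176
(0.586, -0.1297, 0.041) 311 293
(0.6613, 0.2201, 0.048) 573 249
(0.4654, 0.2348, 0.016) 557 100
```

View pics/w4.png

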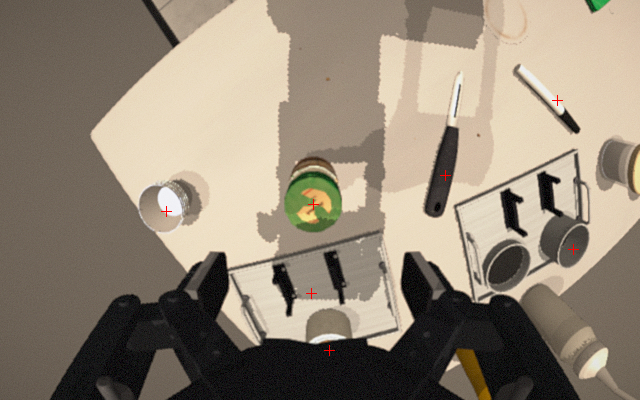

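Emit:
apply_moves(steps=[-0.5, 0.1, -3, 0, -0.5, 0.1, -6, 0, -0.5, 0.1, -9, 0, -0.5, 0.1, -11.5, 0, -0.5, 0.1, -12.7, 0, -0.5, 0.1, -12.7, 0, -0.5, 0.1, -12.7, 0])

```text
clock: 7.18
position: [0.4685, -0.0868, 0.0586]
ee_rot: [-0.001, 0.162, 0.987, 0.0]
contact_force: [-0.2, -0.1, 0.4]
width: 0.085
gripper_force: 0.0
```

Emit:
apply_moves(steps=[0, 0, 0, 0, 0, 0, 0, 0, 0, 0, 0, 0, 0, 0, 0, 0, 0, 0, 0, 0, 0, 0, 0, 0, 0, 0, 0, 0], jaw=255, newtons=25)

```text
clock: 7.77
position: [0.4685, -0.087, 0.0604]
ee_rot: [0.001, 0.162, 0.987, -0.0]
contact_force: [-1.2, -0.0, 6.1]
width: 0.0447
gripper_force: 25.3
```

```bash
python3 - <<'E'
from h import *
from rig import *
im=cv2.imread('pics/w4raw.png')
E
sed -i 's/^c=calibration.*/c=None/' c3.py; python3 - <<'E'
import c3
from h import *
print(get_state()['position'],get_state()['width'])
E
```

```text
[ 0.46851176 -0.08699572  0.06037672] 0.044693975922705236
```

Emit:
apply_moves(steps=[0, 0, 3, 0, 0, 0, 6, 0, 0, 0, 9, 0, 1.8, 3.4, 10, 0, 3.6, 6.8, 10, 0, 5.4, 10.2, 10, 0, 7.2, 13.6, 10, 0, 9, 17, 10, 0])

```text
clock: 8.43
position: [0.5577, 0.0852, 0.1593]
ee_rot: [-0.0, 0.162, 0.987, 0.0]
contact_force: [0.6, -0.9, -1.2]
width: 0.0447
gripper_force: 26.7
```

Emit:
apply_moves(steps=[1.8, 3.4, 0, 0, 3.6, 6.8, 0, 0, 5.2, 10, 0, 0, 5.2, 10, 0, 0, 5.2, 10, 0, 0, 5.2, 10, 0, 0])

```text
clock: 8.93
position: [0.6086, 0.1833, 0.1585]
ee_rot: [-0.001, 0.161, 0.987, -0.001]
contact_force: [0.2, 0.4, -0.6]
width: 0.045
gripper_force: 26.7
```

```bash
python3 - <<'E'
from h import *
s=get_state();print(s['clock'],s['position'],s['ee_rot'].round(3),s['width'])
c=calibration('wrist');im=get_image('wrist')[:,:,::-1].copy();cv2.imwrite('pics/w5raw.png',im)
import pickle;pickle.dump(c,open('w5.pkl','wb'))
for p in [(.6613,.2201,.048),(.6674,.1203,.021),(.5845,.1653,.041),(.5114,.051,.017),(.4654,.2348,.016)]:
    u,v=proj('wrist',p,c);print(p,round(u),round(v));cv2.drawMarker(im,(int(u),int(v)),(0,0,255),0,10)
cv2.imwrite('pics/w5.png',im)
E
```

```text
8.9333 [0.60862943 0.1832838  0.15851612] [-0.001  0.161  0.987 -0.001] 0.04496669277070225
(0.6613, 0.2201, 0.048) 372 240
(0.6674, 0.1203, 0.021) 275 263
(0.5845, 0.1653, 0.041) 286 178
(0.5114, 0.051, 0.017) 158 143
(0.4654, 0.2348, 0.016) 318 28
```

View pics/w5.png

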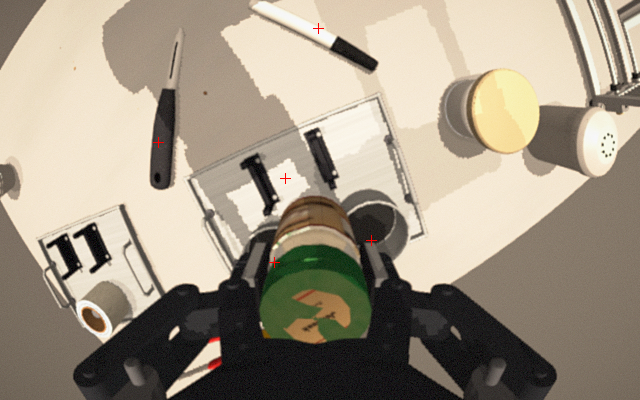

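```bash
python3 - <<'E'
import c3,pickle
from c3 import *
c3.c=pickle.load(open('w5.pkl','rb'))
o,M=solve([((191,179),(-77,-105),.011),((381,97),(-77,105),.011),((424,236),(77,105),.011),((262,184),(-42,-32),.035),((322,157),(-42,32),.035)])
print('sleeve',o+M@[.038,.05],'ring',o+M@[.038,-.05],'cr',o+M@[-.042,0])
print('marker',Q((253,4),.008),Q((376,68),.008)); print('peel',Q((159,186),.012),Q((171,91),.012))
E
```

```text
origin [0.625  0.1725] yaw 3.24 res mm [[4.5, 4.8], [1.9, -2.7], [-1.6, -4.5], [-1.3, 4.1], [-3.5, -1.7]]
sleeve [0.66010267 0.22453959] ring [0.66575818 0.12469964] cr [0.58305847 0.17009521]
marker [0.41749386 0.1858064 ] [0.51623358 0.27493401]
peel [0.55257863 0.02975915] [0.4681534  0.08158424]
```

```bash
python3 - <<'E'
from h import *
im=cv2.imread('pics/w5raw.png')[90:270,170:440]
cv2.imwrite('pics/w5c.png',cv2.resize(cv2.convertScaleAbs(im,alpha=1.2),None,fx=2.9,fy=2.9,interpolation=cv2.INTER_CUBIC))
E
```

```text
(no output)
```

View pics/w5c.png

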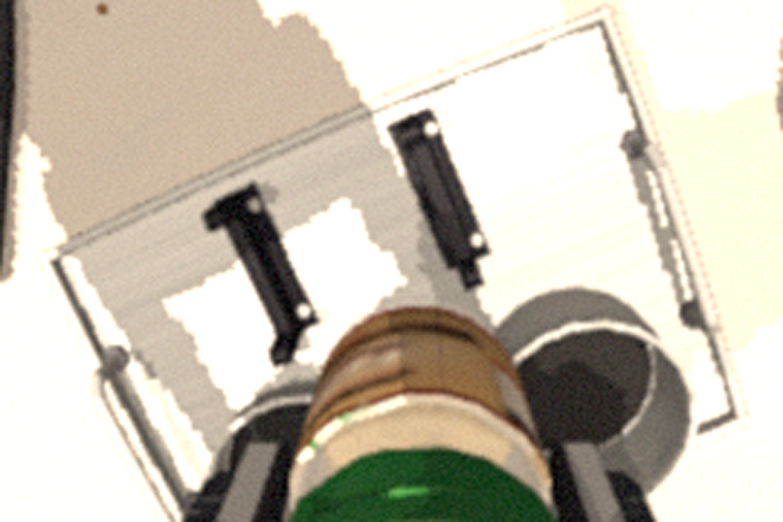

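```bash
python3 - <<'E'
import c3,pickle
from c3 import *
c3.c=pickle.load(open('w5.pkl','rb'))
for z in(0,.005):
  o,M=solve([((189.7,178),(-77.5,-105),z),((378.6,96.2),(-77.5,105),z),((424.5,232.5),(77.5,105),z)])
  print('sleeve',o+M@[.038,.05],'ring',o+M@[.038,-.05],'cr',o+M@[-.042,0])
K=lambda a,b:(170+a/2.9,90+b/2.9)
for z in(.03,.041):
  for p in [(257,206),(305,313),(431,128),(477,240)]: print(z,(M.T@(Q(K(*p),z)-o)).round(4))
# sleeve outer top / bright rim points
for p in [(515,350),(600,320),(655,380),(600,445),(690,400),(570,288)]:
  print(p,(M.T@(Q(K(*p),.048)-o)).round(4))
E
```

```text
origin [0.6273 0.1714] yaw 4.1 res mm [[0.3, 0.7], [0.4, -0.1], [-0.8, -0.6]]
sleeve [0.66167212 0.22403592] ring [0.66882472 0.12429205] cr [0.58545332 0.1684419 ]
origin [0.6263 0.1715] yaw 4.1 res mm [[1.0, 3.0], [1.4, -1.2], [-2.4, -1.8]]
sleeve [0.66063378 0.22408695] ring [0.66778638 0.12434308] cr [0.58441498 0.16849293]
0.03 [-0.0644 -0.0213]
0.03 [-0.0273 -0.0217]
0.03 [-0.0654  0.0371]
0.03 [-0.0282  0.037 ]
0.041 [-0.0653 -0.0187]
0.041 [-0.0297 -0.0191]
0.041 [-0.0663  0.0373]
0.041 [-0.0305  0.0372]
(515, 350) [0.0033 0.0355]
(600, 320) [0.0044 0.0624]
(655, 380) [0.0294 0.0722]
(600, 445) [0.0433 0.0492]
(690, 400) [0.0404 0.0808]
(570, 288) [-0.0083  0.0574]
```

Emit:
apply_moves(steps=[3, 2, 0, 0, 5.3, 4, 0, 0, 5.3, 4, 0, 0, 5.3, 4, -2, 0, 5.3, 4, -4, 0, 5.3, 4, -5, 0, 5.3, 4, -5, 0])

```text
clock: 9.57
position: [0.66, 0.2216, 0.1063]
ee_rot: [-0.003, 0.162, 0.987, -0.001]
contact_force: [-1.6, -0.8, -1.3]
width: 0.0446
gripper_force: 26.7
```

```bash
python3 - <<'E'
from h import *
s=get_state();print(s['clock'],s['position'],s['contact_force'].round(1))
c=calibration('wrist');im=get_image('wrist')[:,:,::-1].copy()
im=im[130:400,190:480];cv2.imwrite('pics/w6.png',cv2.resize(cv2.convertScaleAbs(im,alpha=1.3),None,fx=2.2,fy=2.2))
E
```

```text
9.5667 [0.65999945 0.22160609 0.10632454] [-1.6 -0.8 -1.3]
```

View pics/w6.png

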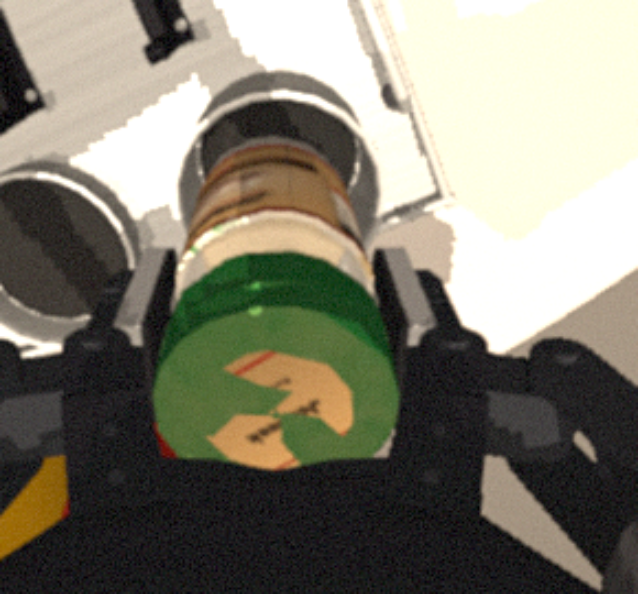

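Emit:
apply_moves(steps=[0, 0, -0.7, 0, 0, 0, -1.4, 0, 0, 0, -2.1, 0, 0, 0, -2.8, 0, 0, 0, -3.4, 0, 0, 0, -3.9, 0, 0, 0, -3.9, 0, 0, 0, -3.9, 0])

```text
clock: 10.28
position: [0.6624, 0.2235, 0.0697]
ee_rot: [-0.0, 0.162, 0.987, -0.0]
contact_force: [-0.6, -0.2, -1.6]
width: 0.045
gripper_force: 26.8
```

Emit:
apply_moves(steps=[0, 0, -0.3, 0, 0, 0, -0.5, 0, 0, 0, -0.6, 0, 0, 0, -0.6, 0])

```text
clock: 10.62
position: [0.6624, 0.2234, 0.064]
ee_rot: [-0.0, 0.162, 0.987, -0.0]
contact_force: [-0.4, 0.4, -2.1]
width: 0.0444
gripper_force: 26.8
```

Emit:
apply_moves(steps=[0, 0, 0, 0, 0, 0, 0, 0, 0, 0, 0, 0], jaw=60)

```text
clock: 10.87
position: [0.6629, 0.2235, 0.0647]
ee_rot: [0.0, 0.162, 0.987, 0.0]
contact_force: [0.7, -1.3, 0.4]
width: 0.0656
gripper_force: 0.0
```

Emit:
apply_moves(steps=[0, 0, 2, 0, 0, 0, 5, 0, 0, 0, 9, 0, 0, 0, 13, 0, 0, 0, 15, 0, 0, 0, 15, 0])

```text
clock: 11.37
position: [0.6658, 0.2243, 0.2219]
ee_rot: [0.006, 0.162, 0.987, 0.003]
contact_force: [1.4, -0.3, -0.2]
width: 0.065
gripper_force: 0.0
```

Emit:
apply_moves(steps=[-2.8, -3, 0, -2, -5.6, -6, 0, -4, -8.4, -9, 0, -6, -11.2, -12, -1, -8, -14, -15, -3, -9, -15.5, -17, -5, -9, -15.5, -17, -7, -9, -15.5, -17, -7, -9], jaw=0)

```text
clock: 12.03
position: [0.503, 0.0524, 0.1407]
ee_rot: [-0.004, 0.24, 0.971, -0.001]
contact_force: [0.3, 0.6, -0.4]
width: 0.0853
gripper_force: 0.0
```

Emit:
apply_moves(steps=[0, 0, 0, 0, 0, 0, 0, 0, 0, 0, 0, 0, 0, 0, 0, 0])

```text
clock: 12.37
position: [0.509, 0.0541, 0.1453]
ee_rot: [0.001, 0.238, 0.971, 0.0]
contact_force: [0.1, 0.1, -0.4]
width: 0.0851
gripper_force: 0.0
```

```bash
cat > dark.py <<'E'
from h import *
s=get_state();q=s['ee_rot'];Y=R.from_quat([q[1],q[2],q[3],q[0]]).as_matrix()[:,1]
print(s['clock'],s['position'],'close ang',np.degrees(np.arctan2(Y[1],Y[0])))
c=calibration('wrist');im=get_image('wrist')[:,:,::-1].copy();cv2.imwrite('pics/wd%d.png'%(s['clock']*100),im)
def find(thr,box,z,amin=300):
    g=cv2.cvtColor(im,cv2.COLOR_BGR2GRAY);m=np.zeros_like(g);x0,y0,x1,y1=box
    m[y0:y1,x0:x1]=(g[y0:y1,x0:x1]<thr)*255
    for k in cv2.findContours(m,cv2.RETR_EXTERNAL,cv2.CHAIN_APPROX_NONE)[0]:
        if cv2.contourArea(k)<amin: continue
        W=np.array([at('wrist',*p[0],z,c)[:2] for p in k],'float32')*1000
        (x,y),(w,h),a=cv2.minAreaRect(W); b=cv2.boxPoints(((x,y),(w,h),a)); e=max(b[1]-b[0],b[2]-b[1],key=np.linalg.norm)
        print('c',round(x,1),round(y,1),'size',round(w,1),round(h,1),'ang',np.degrees(np.arctan2(e[1],e[0])).round(1),'px',k.mean(0).round())
E
python3 - <<'E'
from dark import *
for t in(60,75): find(t,(230,60,400,245),.0085)
E
```

```text
12.3667 [0.50901538 0.05405047 0.14526809] close ang 62.45323890415583
c 510.2 52.2 size 23.4 104.8 ang -28.3 px [[313. 190.]]
c 509.8 52.4 size 23.5 105.7 ang -28.3 px [[313. 190.]]
```

Emit:
apply_moves(steps=[0.1, -0.2, -3.5, -0.7, 0.1, -0.2, -7, -0.7, 0.1, -0.2, -10, -0.7, 0.1, -0.2, -12.5, -0.7, 0.1, -0.2, -14, -0.7, 0.1, -0.2, -14, -0.7, 0.1, -0.2, -14, -0.7])

```text
clock: 13.0
position: [0.5087, 0.0518, 0.004]
ee_rot: [-0.0, 0.244, 0.97, -0.0]
contact_force: [0.2, 1.1, 0.2]
width: 0.0856
gripper_force: 0.0
```

Emit:
apply_moves(steps=[0, 0, 0, 0, 0, 0, 0, 0, 0, 0, 0, 0, 0, 0, 0, 0, 0, 0, 0, 0, 0, 0, 0, 0, 0, 0, 0, 0, 0, 0, 0, 0], jaw=255, newtons=30)

```text
clock: 13.67
position: [0.5091, 0.0514, 0.0051]
ee_rot: [0.001, 0.245, 0.97, 0.0]
contact_force: [-0.3, -0.7, 5.8]
width: 0.0242
gripper_force: 30.5
```

Emit:
apply_moves(steps=[0, 0, 3, 0, 0, 0, 6, 0, 1, 2, 9, -7, 2, 4, 10, -14, 3.5, 6, 10, -21, 5, 8, 10, -28, 6, 10, 10, -35, 7.3, 11.2, 10, -42])

```text
clock: 14.33
position: [0.5813, 0.1654, 0.1041]
ee_rot: [-0.001, 0.578, 0.816, 0.0]
contact_force: [-0.3, 0.1, -0.0]
width: 0.0242
gripper_force: 29.9
```

Emit:
apply_moves(steps=[0, 0, 0, -7, 0, 0, 0, -14, 0, 0, 0, -16, 0, 0, 0, -16, 0, 0, 0, -16])

```text
clock: 14.75
position: [0.5812, 0.1634, 0.1039]
ee_rot: [-0.0, 0.684, 0.73, -0.0]
contact_force: [-0.3, 0.0, -0.9]
width: 0.0242
gripper_force: 30.0
```

```bash
python3 - <<'E'
from dark import *
cv2.imwrite('pics/w7.png',cv2.resize(cv2.convertScaleAbs(im,alpha=1.2),(800,500)))
for p in [(.6616,.2235,.109),(.6685,.123,.021)]: print(proj('wrist',p,c))
E
```

```text
14.75 [0.58120378 0.16343159 0.10389016] close ang 3.7598660301561027
(np.float64(487.6381044162978), np.float64(158.98625661255875))
(np.float64(416.38705982830066), np.float64(259.42489287034005))
```

View pics/w7.png

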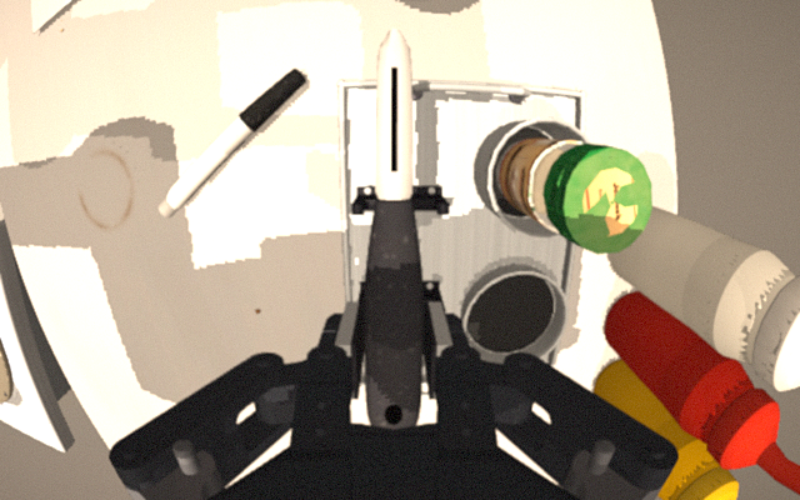

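Emit:
apply_moves(steps=[0, 0, -2, 0, 0, 0, -4, 0, 0, 0, -5.5, 0, 0, 0, -6.4, 0, 0, 0, -7, 0, 0, 0, -7.4, 0, 0, 0, -7.4, 0])

```text
clock: 15.38
position: [0.5815, 0.1634, 0.0299]
ee_rot: [-0.0, 0.684, 0.73, -0.0]
contact_force: [0.2, 0.4, -1.1]
width: 0.024
gripper_force: 30.0
```

Emit:
apply_moves(steps=[0, 0, -0.1, 0, 0, 0, -0.1, 0])

```text
clock: 15.55
position: [0.5822, 0.1636, 0.0299]
ee_rot: [0.0, 0.684, 0.73, 0.001]
contact_force: [-0.3, 0.3, -0.2]
width: 0.0243
gripper_force: 30.0
```

Emit:
apply_moves(steps=[0, 0, 0, 0, 0, 0, 0, 0, 0, 0, 0, 0], jaw=110)

```text
clock: 15.8
position: [0.582, 0.1636, 0.0299]
ee_rot: [0.0, 0.684, 0.73, 0.001]
contact_force: [-1.1, 0.6, -0.0]
width: 0.0484
gripper_force: 0.0
```

Emit:
apply_moves(steps=[0, 0, 2, 0, 0, 0, 5, 0, 0, 0, 9, 0, -2, 1, 12, -7, -5, 2.5, 12, -14, -8, 4.5, 12, -21, -11.6, 6.8, 12, -28, -11.6, 6.8, 12, -35])

```text
clock: 16.47
position: [0.4584, 0.2338, 0.1496]
ee_rot: [-0.002, 0.872, 0.489, -0.002]
contact_force: [-0.4, -0.7, 0.5]
width: 0.0484
gripper_force: 0.0
```

Emit:
apply_moves(steps=[0, 0, 0, -7, 0, 0, 0, -14, 0, 0, 0, -17, 0, 0, 0, -17, 0, 0, 0, -17], jaw=0)

```text
clock: 16.88
position: [0.4656, 0.2315, 0.1495]
ee_rot: [0.0, 0.934, 0.357, 0.0]
contact_force: [-0.1, 1.0, 0.7]
width: 0.0852
gripper_force: 0.0
```

```bash
python3 - <<'E'
from dark import *
find(75,(200,0,420,250),.008,200)
cv2.imwrite('pics/w8.png',im)
E
```

```text
16.8833 [0.46557212 0.23151346 0.14951706] close ang -48.21803266834702
c 498.0 259.4 size 45.5 15.8 ang 41.9 px [[317. 143.]]
c 565.5 203.8 size 35.4 19.1 ang 44.6 px [[414. 131.]]
```

View pics/w8.png

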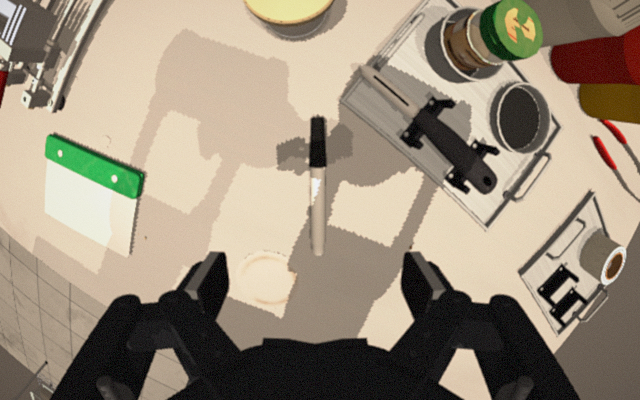

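Emit:
apply_moves(steps=[-0.1, -0.2, -3.5, 0, -0.1, -0.2, -7, 0, -0.1, -0.2, -10.5, 0, -0.1, -0.2, -13, 0, -0.1, -0.2, -14.5, 0, -0.1, -0.2, -14.5, 0, -0.1, -0.2, -14.5, 0])

```text
clock: 17.52
position: [0.4643, 0.2293, 0.0037]
ee_rot: [0.0, 0.934, 0.356, -0.001]
contact_force: [0.1, -0.6, 0.2]
width: 0.0855
gripper_force: 0.0
```

Emit:
apply_moves(steps=[0, 0, 0, 0, 0, 0, 0, 0, 0, 0, 0, 0, 0, 0, 0, 0, 0, 0, 0, 0, 0, 0, 0, 0, 0, 0, 0, 0, 0, 0, 0, 0], jaw=255, newtons=25)

```text
clock: 18.18
position: [0.465, 0.2295, 0.0049]
ee_rot: [0.0, 0.934, 0.356, 0.001]
contact_force: [-1.3, -0.7, 5.8]
width: 0.0148
gripper_force: 24.7
```

Emit:
apply_moves(steps=[0, 0, 4, 0, 0, 0, 8, 0, 0.5, -2, 11, 6, 2, -5.5, 11, 12, 3.3, -9.2, 11, 18, 4.6, -12.9, 11, 24, 5.9, -16.6, 11, 30, 7.2, -20.3, 11, 36])

```text
clock: 18.85
position: [0.5366, 0.0249, 0.1142]
ee_rot: [-0.0, 0.777, 0.629, 0.0]
contact_force: [1.0, 0.3, -0.6]
width: 0.0143
gripper_force: 24.7
```

Emit:
apply_moves(steps=[1.3, -3.7, 0, 5, 2.6, -7.4, 0, 9, 3.9, -11.2, 0, 9, 4.9, -15.6, 0, 9, 4.9, -15.6, 0, 9, 4.9, -15.6, 0, 9, 4.9, -15.6, 0, 9])

```text
clock: 19.43
position: [0.5848, -0.1293, 0.1136]
ee_rot: [-0.001, 0.728, 0.686, -0.0]
contact_force: [0.3, 0.1, -0.8]
width: 0.0143
gripper_force: 24.7
```

```bash
python3 - <<'E'
from dark import *
cv2.imwrite('pics/w9.png',im); print(s['width'])
for p in [(.586,-.130,.024)]: print(proj('wrist',p,c))
E
```

```text
19.4333 [ 0.58480441 -0.12928871  0.11356653] close ang -3.3904471121023247
0.014295135919076381
(np.float64(318.92527274969814), np.float64(206.2875010735017))
```

View pics/w9.png

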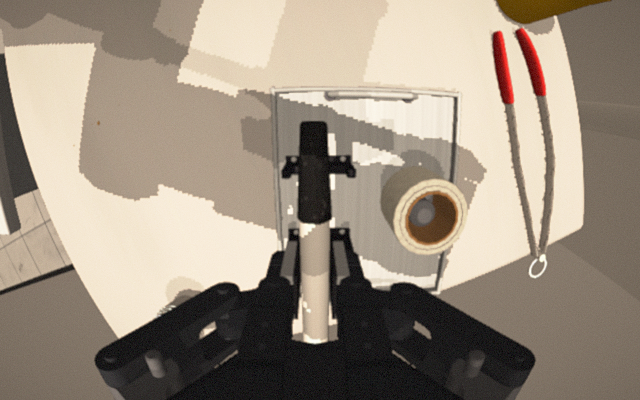

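Emit:
apply_moves(steps=[0.1, 0, -2, 0, 0.1, 0, -4, 0, 0.1, 0, -6, 0, 0.1, 0, -7.5, 0, 0.1, 0, -8.2, 0, 0.1, 0, -8.4, 0, 0.1, 0, -8.4, 0, 0.1, 0, -8.4, 0])

```text
clock: 20.15
position: [0.5872, -0.129, 0.0312]
ee_rot: [0.001, 0.727, 0.687, 0.0]
contact_force: [-0.0, -0.2, 0.1]
width: 0.0139
gripper_force: 24.7
```

Emit:
apply_moves(steps=[0, 0, 0, 0, 0, 0, 0, 0, 0, 0, 0, 0], jaw=130)

```text
clock: 20.4
position: [0.5871, -0.1297, 0.0311]
ee_rot: [0.001, 0.727, 0.686, 0.0]
contact_force: [0.5, -0.5, 0.0]
width: 0.0415
gripper_force: 0.0
```

Emit:
apply_moves(steps=[0, 0, 2, 0, 0, 0, 5, 0, 0, 0, 9, 0, -3, -2.5, 12, 0, -6, -5, 12, 0, -9, -7.5, 12, 0, -12, -9.5, 12, 0, -14, -10.9, 12, 0])

```text
clock: 21.07
position: [0.4438, -0.2399, 0.151]
ee_rot: [0.0, 0.728, 0.686, -0.001]
contact_force: [-0.3, 0.3, -1.0]
width: 0.0419
gripper_force: 0.0
```

Emit:
apply_moves(steps=[0, 0, 0, 0, 0, 0, 0, 0, 0, 0, 0, 0], jaw=0)

```text
clock: 21.32
position: [0.4472, -0.2387, 0.1507]
ee_rot: [0.001, 0.727, 0.686, 0.001]
contact_force: [0.2, -0.7, 0.1]
width: 0.076
gripper_force: 0.0
```

```bash
python3 - <<'E'
from dark import *
cv2.imwrite('pics/w10.png',im)
for p in [(.4445,-.239,.051)]: print(proj('wrist',p,c))
E
```

```text
21.3167 [ 0.44722274 -0.23866653  0.15070758] close ang -3.351249711258521
(np.float64(313.558810390972), np.float64(202.13563879758146))
```

View pics/w10.png

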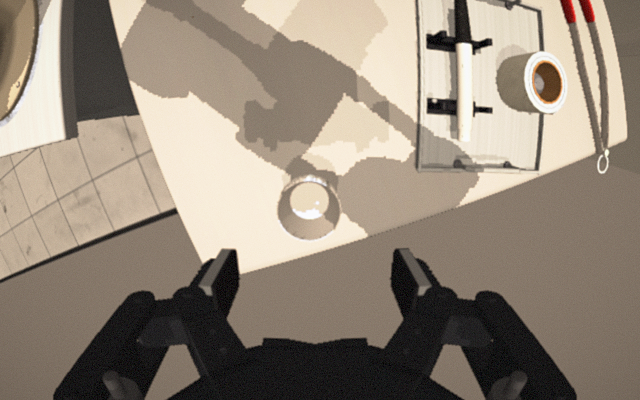

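Emit:
apply_moves(steps=[-0.6, -0.4, -3.5, 0, -0.6, -0.4, -7, 0, -0.6, -0.4, -10, 0, -0.6, -0.4, -12, 0, -0.6, -0.4, -13, 0, -0.6, -0.4, -13, 0, -0.6, -0.4, -13, 0])

```text
clock: 21.95
position: [0.4413, -0.2418, 0.0197]
ee_rot: [-0.001, 0.727, 0.687, 0.0]
contact_force: [-0.3, -0.6, 0.2]
width: 0.0856
gripper_force: 0.0
```

Emit:
apply_moves(steps=[0, 0, 0, 0, 0, 0, 0, 0, 0, 0, 0, 0, 0, 0, 0, 0, 0, 0, 0, 0, 0, 0, 0, 0, 0, 0, 0, 0], jaw=255, newtons=20)

```text
clock: 22.53
position: [0.4415, -0.243, 0.0216]
ee_rot: [0.001, 0.727, 0.686, 0.0]
contact_force: [0.0, 0.8, 6.1]
width: 0.0522
gripper_force: 20.4
```

Emit:
apply_moves(steps=[0, 0, 4, 0, 0, 0, 8, 0, 1, 1.7, 11, 5, 3, 5, 12, 10, 5, 8.3, 12, 15, 7, 11.6, 12, 20, 9, 14.9, 12, 25, 11, 18.2, 12, 30])

```text
clock: 23.2
position: [0.5512, -0.059, 0.1409]
ee_rot: [0.001, 0.523, 0.852, 0.0]
contact_force: [0.5, -0.5, -0.1]
width: 0.0521
gripper_force: 21.5
```

Emit:
apply_moves(steps=[2, 3.3, 0, 5, 4, 6.6, 0, 5, 6, 9.9, 0, 5, 8, 13.2, 0, 5, 10, 16.5, 0, 5, 11.5, 18.4, 0, 5, 11.5, 18.4, 0, 5, 11.5, 18.4, 0, 5])

```text
clock: 23.87
position: [0.6657, 0.1246, 0.1398]
ee_rot: [-0.0, 0.486, 0.874, -0.0]
contact_force: [-0.5, 0.1, -1.1]
width: 0.0519
gripper_force: 21.5
```

```bash
python3 - <<'E'
from dark import *
cv2.imwrite('pics/w11.png',im); print(s['width'],s['contact_force'])
# ring and tray dark structure checks
for p in [(.667,.123,.021),(.667,.123,s['position'][2]+.03)]: print(proj('wrist',p,c))
E
```

```text
23.8667 [0.6657098  0.12461675 0.13979871] close ang 31.81725150762498
0.051947321292814985 [-0.50944482  0.07650675 -1.06521442]
(np.float64(316.35950473761994), np.float64(198.49856869443946))
(np.float64(318.1456784235792), np.float64(296.73516215183537))
```

Emit:
apply_moves(steps=[0.1, -0.1, -2, 0, 0.1, -0.1, -4, 0, 0.1, -0.1, -6, 0, 0.1, -0.1, -8, 0, 0.1, -0.1, -9, 0, 0.1, -0.1, -9.5, 0, 0.1, -0.1, -10, 0, 0.1, -0.1, -10, 0])

```text
clock: 24.58
position: [0.6664, 0.1219, 0.0402]
ee_rot: [-0.0, 0.487, 0.873, -0.0]
contact_force: [-0.8, 0.0, 0.2]
width: 0.0523
gripper_force: 21.5
```

Emit:
apply_moves(steps=[0, 0, -0.4, 0, 0, 0, -0.8, 0, 0, 0, -1.2, 0, 0, 0, -1.4, 0, 0, 0, -1.4, 0])

```text
clock: 25.0
position: [0.6662, 0.1225, 0.0257]
ee_rot: [-0.0, 0.487, 0.873, -0.0]
contact_force: [-0.2, -0.6, -0.0]
width: 0.0521
gripper_force: 21.5
```

Release, rise and back off for a final look.

Emit:
apply_moves(steps=[0, 0, 0, 0, 0, 0, 0, 0, 0, 0, 0, 0], jaw=55)

```text
clock: 25.25
position: [0.6668, 0.1226, 0.0265]
ee_rot: [0.0, 0.487, 0.873, 0.0]
contact_force: [-0.0, -0.1, 0.6]
width: 0.0671
gripper_force: 0.0
```

Emit:
apply_moves(steps=[0, 0, 2, 0, 0, 0, 5, 0, 0, 0, 9, 0, 0, 0, 13, 0, -3, -2, 16, 0, -6, -4, 18, 0, -9, -6, 18, 0, -12, -8, 18, 0])

```text
clock: 25.92
position: [0.5461, 0.0417, 0.2087]
ee_rot: [0.002, 0.487, 0.873, 0.001]
contact_force: [0.9, 0.1, -0.3]
width: 0.0669
gripper_force: 0.0
```

Emit:
apply_moves(steps=[-3, -2, 0, 7, -6, -4, 0, 14, -6, -4, 0, 21, -6, -4, 0, 28, -6, -4, 0, 35, -6, -4, 0, 40, -6, -4, 0, 40, -6, -4, 0, 40])

```text
clock: 26.58
position: [0.4866, 0.0025, 0.2065]
ee_rot: [0.0, 0.16, 0.987, 0.0]
contact_force: [0.1, -1.2, -0.0]
width: 0.067
gripper_force: 0.0
```

```bash
python3 - <<'E'
from dark import *
cv2.imwrite('pics/w12.png',cv2.resize(im,(800,500)))
E
```

```text
26.5833 [0.48655805 0.00245712 0.20653273] close ang 71.5569486424143
```

View pics/w12.png

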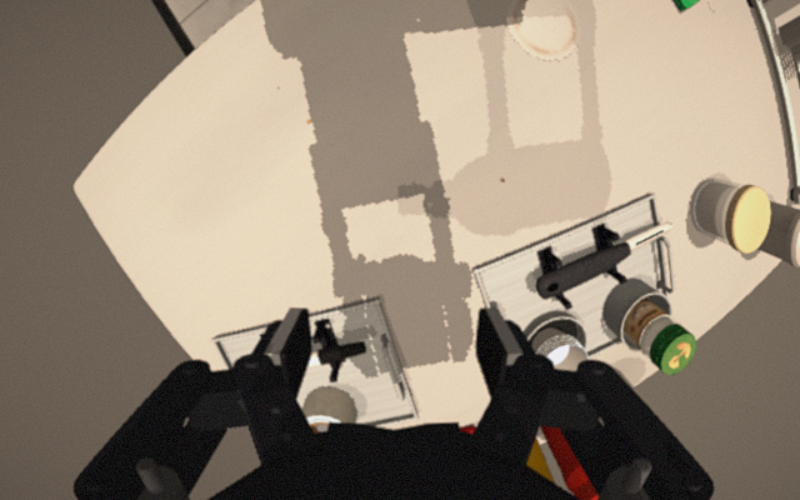

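```bash
python3 -c "
from rig import *
print(sign_off())"
```

```text
the job is handed in; nothing more can be done
None
```

I placed all five items in their caddies and handed the job in at about 26.6 s. The last pictures show everything in place and nothing touched the shaker or salt jar, but `sign_off` returned no verdict.

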